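# Brace a square jar in its holder and unscrew the tight lid

## Task

The yellow lid of the square green jar is screwed on tight, and the jar alone would turn along with it: stand the jar upright and fully home in the square pocket of the wooden jar holder, so that it cannot turn. Then unscrew the lid (anticlockwise seen from above, about a quarter turn) until its thread comes free, lift it straight off and finish while still holding it level, a few centimetres above the open jar, which stays home in the pocket. Do not tip the jar over or take the lid off before it stands in the holder, and leave the other things on the worktop where they are.

Things in the scene. Friction and masses are not known exactly. Their poses are not given: they have to be found in the camera images.
- jar_center (a point): Centre of the loose jar, on its axis, 50 mm above its underside. Square green jar with blank paper labels and a yellow lid, 101 mm tall with lid, about 0.4 kg: body 60 x 60 mm in plan up to 70 mm above the underside, then a neck 41 mm wide, open rim at 97 mm. x and y axes square to the body's flat sides, z up. It can be carried by its flat sides or by the lid.
- jar_base (a point): Centre of the jar's underside (50 mm below jar_center), axes as jar_center.
- jar_mouth (a point): Centre of the jar's rim, 97 mm above its underside. Just under it two thread tabs hold the lid's two lugs.
- lid_center (a point): Centre of the lid, half-way up; z up. Round yellow ribbed screw lid, 58 mm across, 23 mm high. Screwed on, its lower edge is 78 mm above the jar's underside, 8 mm above the body's square shoulder, whose corners stand out beyond the lid. Stiff: turning takes 0.1 to 0.4 N m; it turns level, without rising. Before it is free it cannot be pulled off. Clockwise it soon meets a stop.
- lid_rim (a point): Centre of the lid's lower edge, 11.5 mm below lid_center. Turned anticlockwise from above (+ about z) relative to the jar the lid comes free after 0.9 to 1.35 rad (different each time); a sprung seal (28 N) then pushes it up 1 to 2 mm. It stays free for another 0.9 rad, then its lugs meet a stop.
- pocket_floor (a point): Centre of the floor of the square pocket in the fixed jar holder, 8 mm above the worktop; x and y along the pocket's sides, z up. Wooden block 104 x 104 mm, 34 mm high, on a black foot plate 150 (x) x 130 x 7 mm. Pocket 64 x 64 mm (2 mm of room each side of the jar), 26 mm deep, mouth chamfered 3 mm; the jar fits in any quarter turn and can then turn only a few degrees.
- pepper_mill: Wooden pepper mill, 58 mm across, 170 mm tall, a bystander; origin at the centre of its underside.
- shaker: Small clear shaker with a grey top, 44 mm across, 90 mm tall, a bystander; origin at the centre of its underside.
- lemon: Yellow lemon, 71 x 53 x 51 mm, a bystander; origin at the centre of its underside.
- garlic: Head of garlic, 60 x 57 x 58 mm, a bystander; origin at the centre of its underside.
- mug: Pink and blue mug, 86 mm across, 117 mm with its handle, 88 mm tall, a bystander; origin at the centre of its underside.
Things that resemble listed ones, but are neither listed nor needed, are in the scene too. Of the things that look like the part that bears lid_center, the larger one is meant.

How it is judged:
By the outcome, as a careful person would: the job done as asked, in the order asked, and still so for the second after the job is handed in, while the arm keeps its last pose, push and grip.
It also fails if it takes over 45 s, if anything falls off the work surface, if the arm or the gripper's body presses on something with over 40 N, if the wrist force passes 120 N, or if a joint passes its speed limit or range.

## Robot

A 6-joint arm with a two-finger parallel gripper is mounted at the origin on a cart in front of the work surface, level with it; the furniture and walls round the work are solid. World frame = base frame: x ahead of the robot, y to its left, z up, the work surface at z = 0. Lengths are in m, angles in rad, forces in N, time in s.
With the tool pointing down it reaches from about 0.3 to 0.95 m from the base axis. Payload 3.1 kg.
Tool frame: the origin (TCP) lies at the very end of the fingers, on their centre line; the grasp point (between the pads) lies 19 mm behind it (env.grasp_offset is the x of the grasp point in the tool frame, in m); x points along the fingers, y is the direction in which the jaws open and shut, and the axes are right-handed (so a half turn about x gives the same grasp; the last joint's range is limited). The gripper opens to 85 mm and grips with 20 to 120 N. Pads are 22 mm wide; open, the fingers measure 114 mm over their backs; the gripper's body (76 mm by 85 mm) begins 54 mm behind the grasp point. The pads swing forward as they close: fully open they stand 13 mm farther back than shut.
Start: joints at [1.08, 0.308, 1.634, -0, 1.2, -0.07], TCP at [0.255, 0.57, 0.231] pointing down, gripper open.
Joint ranges: [-3.06, 3.06], [-0.79, 1.96], [0.05, 2.63], [-1.19, 4.34], [0.05, 2.64], [-2.94, 2.94]. Speed limits (rad/s): [2.79, 2.79, 3.14, 3.14, 3.14, 3.14].

## Interface

Orientations are given as a unit quaternion [w, x, y, z].
In Python, from cell import env gives the robot as it stands.
- The arm moves only by the shell command python3 -m pendant 'ROWS' [FORCE]. ROWS is a JSON object of lists of equal length, an entry for each row: "slide": the shift along the tool's x, y, z in mm, a list of three; "roll": the turn about the tool's x in degrees; "gripper": the finger opening in mm, from 0 to 85.4. In form: {"slide": [[tx, ty, tz], ...], "roll": [roll, ...], "gripper": [gripper, ...]}. A call has exactly 8 rows; each row is the pose to reach, as a shift and turn from the pose commanded when the call began, along the tool's axes at that moment; what a row does not reach only later rows make up. A row lasts 1/12 s, in which the tool goes at most 41.7 mm and 7.16 degrees, less where a joint would pass 70% of its speed; a pose out of reach is approached as far as the arm can. A call with a gripper value outside its range is refused whole. The fingers move at their own pace and stop on an object; FORCE is the grip in N (left out, the last holds). Time passes only in rows, so rows that repeat a pose let the fingers close, or fill a call up. It gives the time, the measured TCP pose, the force and the opening at its end, in the units of the state.
- env.state(): the state, without advancing time (a new reading comes with each control period).
- env.camera(name): name is "scene" or "top" or "wrist"; returns a dict with "color" (384x512x3 uint8, red, green, blue), "depth" (384x512 float32, m along the optical axis (not along the pixel's ray), 0 where there is no reading), "fx", "fy", "cx", "cy" (pixels), "rvec" (rotation vector, rad) and "tvec" (3), from world to camera coordinates, as OpenCV has them. Camera axes: x right, y down, z forward; pixel columns grow to the right and rows downward; lengths in m; the calibration is good to about 2 mm. A picture is of the moment at which its call begins.
- env.sign_off(): hands the job in, once; it reports no verdict.
Trained networks look in the newest picture that a camera, given by its name, has taken for a name from the list of things; names that differ only in an ending like _2 or _b are one class to them, and where a whole thing is asked for, a point or a joint stands for the part that bears it (a point fixed in the world has none). Each returns a list of dicts, best first, with "score" (0 to 1); they miss things now and then, are a little off and sometimes report something else, mostly with a low value. They report only what shows in the picture. A call takes as long as a camera call. They do not tell look-alikes from the thing itself.
- env.spot_in(camera, thing): "centre" ([x, y, z] in m, in world coordinates, good to about 4 mm: the middle of the surface that is visible of it).
- env.place_of(camera, thing): "centre" ([x, y, z] in m, in world coordinates, good to about 4 mm: a listed point, or the origin of a listed thing).
The state is a dict: "time": time; "joint_positions": joint angles; "joint_velocities": joint speeds; "tau": joint torques, N m; "tool_pos": TCP position; "tcp_rot": TCP orientation; "wrist_force": force on the tool from outside, world axes, zero at the start; "wrist_torque": the same for the moment, N m; "finger_gap": opening from 0.0 (shut) to 1.0 (fully open).
Only numpy, scipy, OpenCV 4.12 (cv2) and the standard library are available. Lean on these libraries where they do the work, as an engineer would, in place of code of your own. Each camera call takes 0.05 s, during which the arm holds its last target.

## Working session

There is one attempt and no reset: what is moved stays moved. The work goes in short steps, Python scripts to look and compute and a shell command to move; the robot and the scene stay as the last step left them, time stands still between calls to the robot, and variables do not carry over. Pictures are saved under pics/ and viewed, and the job is handed in when it is done.

```bash
ls; mkdir -p pics; cat > h.py <<'E'
import numpy as np, cv2
from cell import env
from scipy.spatial.transform import Rotation as R
def cam(n):
    c=env.camera(n); return c
def save(c,f,crop=None,s=1):
    im=c["color"][:,:,::-1]
    if crop: im=im[crop[1]:crop[3],crop[0]:crop[2]]
    if s!=1: im=cv2.resize(im,None,fx=s,fy=s,interpolation=cv2.INTER_CUBIC)
    cv2.imwrite("pics/"+f,im)
def cloud(c):
    d=c["depth"]; v,u=np.mgrid[:d.shape[0],:d.shape[1]]
    P=np.stack([(u-c["cx"])/c["fx"]*d,(v-c["cy"])/c["fy"]*d,d],-1)
    Rm=cv2.Rodrigues(np.array(c["rvec"],float))[0]
    W=(P-np.array(c["tvec"]).ravel())@Rm
    W[d==0]=np.nan
    return W
E
python3 - <<'E'
from h import *
for n in ["scene","top","wrist"]:
    c=cam(n); save(c,n+"0.png",s=1.5)
    for t in ["jar_center","lid_center","pocket_floor","pepper_mill","shaker","lemon","garlic","mug"]:
        print(n,t,[(round(x["score"],2),np.round(x["centre"],3).tolist()) for x in env.place_of(n,t)])
s=env.state(); print({k:np.round(v,3).tolist() for k,v in s.items()}, env.grasp_offset)
E
```

```text
pics
scene jar_center [(0.57, [0.54, 0.111, 0.054]), (0.15, [0.538, 0.108, 0.09])]
scene lid_center [(0.89, [0.535, 0.108, 0.089]), (0.56, [0.432, 0.138, 0.01]), (0.51, [0.617, 0.374, 0.001])]
scene pocket_floor [(0.58, [0.456, 0.382, 0.001])]
scene pepper_mill [(0.71, [0.697, 0.143, 0.002])]
scene shaker [(0.28, [0.524, -0.4, 0.001]), (0.26, [0.542, 0.111, 0.001])]
scene lemon [(0.83, [0.457, 0.385, -0.001])]
scene garlic [(0.86, [0.616, 0.371, -0.003])]
scene mug [(0.68, [0.524, -0.4, 0.002])]
top jar_center [(0.52, [0.542, 0.109, 0.098])]
top lid_center [(0.53, [0.536, 0.11, 0.091]), (0.43, [0.429, 0.143, 0.008])]
top pocket_floor [(0.63, [0.546, -0.182, 0.008])]
top pepper_mill [(0.93, [0.698, 0.142, -0.0])]
top shaker [(0.55, [0.703, -0.012, 0.002])]
top lemon [(0.82, [0.456, 0.385, 0.002]), (0.71, [0.547, -0.181, 0.006])]
top garlic [(0.62, [0.614, 0.372, 0.001])]
top mug [(0.93, [0.52, -0.401, -0.002])]
wrist jar_center []
wrist lid_center []
wrist pocket_floor []
wrist pepper_mill []
wrist shaker []
wrist lemon [(0.8, [0.457, 0.381, 0.003])]
wrist garlic []
wrist mug []
{'time': 1.35, 'joint_positions': [1.08, 0.308, 1.634, -0.0, 1.2, -0.07], 'joint_velocities': [0.0, -0.0, -0.0, 0.001, -0.001, 0.0], 'tau': [-0.001, -41.529, -27.707, -0.0, 0.001, 0.0], 'tool_pos': [0.255, 0.57, 0.231], 'tcp_rot': [0.692, 0.148, 0.692, -0.148], 'wrist_force': [-0.131, -0.525, -0.402], 'wrist_torque': [-0.018, 0.014, 0.022], 'finger_gap': 1.001} -0.0187
```

View pics/scene0.png

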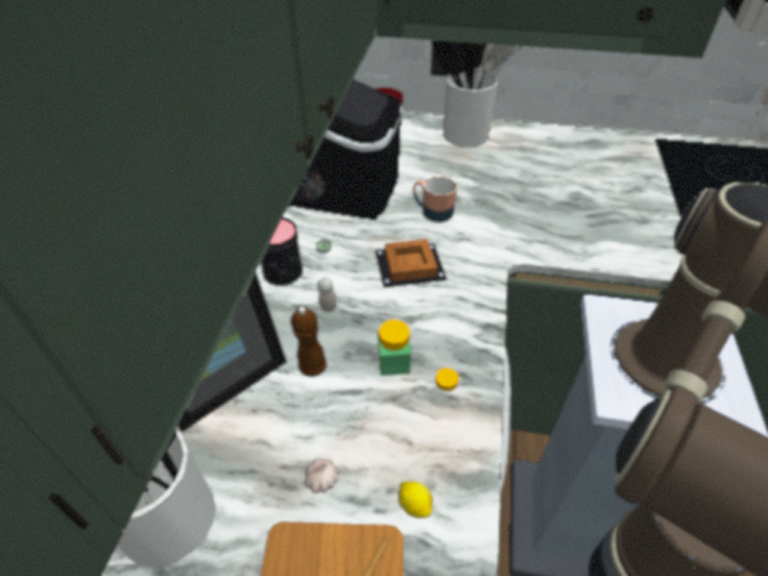

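View pics/top0.png

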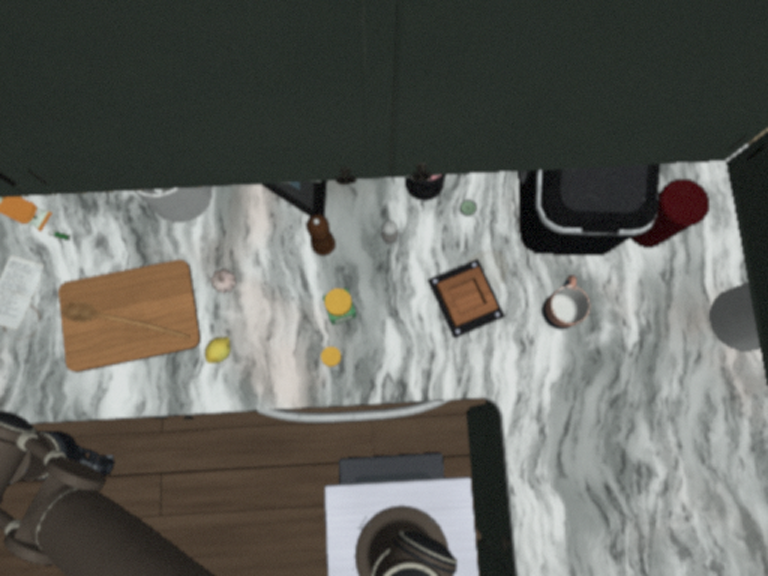

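```bash
python3 - <<'E'
from h import *
a=cam("scene"); b=cam("top")
save(a,"s1.png",(235,200,325,275),5)
A=cv2.resize(a["color"][195:275,235:325,::-1],None,fx=4.4,fy=4.4,interpolation=cv2.INTER_CUBIC)
B=cv2.resize(b["color"][170:260,195:345,::-1],None,fx=2.6*2,fy=2.6*2,interpolation=cv2.INTER_CUBIC)
cv2.imwrite("pics/s1.png",A);cv2.imwrite("pics/t1.png",B)
np.savez("c0.npz",sw=cloud(a),sc=a["color"],tw=cloud(b),tc=b["color"])
for n,W,C in (("s",cloud(a),a["color"]),("t",cloud(b),b["color"])):
    hsv=cv2.cvtColor(C,cv2.COLOR_RGB2HSV)
    # holder top: height 25..45mm near
    m=(np.hypot(W[...,0]-.546,W[...,1]+.182)<.09)&(W[...,2]>.025)&(W[...,2]<.045)
    P=W[m]; r=cv2.minAreaRect((P[:,:2]*1000).astype(np.float32)); print(n,"block",m.sum(),r,np.median(P[:,2]))
    m=(np.hypot(W[...,0]-.546,W[...,1]+.182)<.025); print("floor z",np.median(W[m][:,2]))
    for c,nm in (((.537,.11),"jarlid"),((.43,.14),"loose")):
        y=(hsv[...,0]>15)&(hsv[...,0]<33)&(hsv[...,1]>120)&(np.hypot(W[...,0]-c[0],W[...,1]-c[1])<.06)
        P=W[y];zt=np.percentile(P[:,2],90);Q=P[P[:,2]>zt-.006]; print(n,nm,y.sum(),zt,cv2.minAreaRect((Q[:,:2]*1000).astype(np.float32)),Q.mean(0))
    g=(hsv[...,0]>40)&(hsv[...,0]<90)&(hsv[...,1]>80)&(np.hypot(W[...,0]-.54,W[...,1]-.11)<.07)&(W[...,2]>.01)&(W[...,2]<.085)
    P=W[g]; print(n,"green",g.sum(),cv2.minAreaRect((P[:,:2]*1000).astype(np.float32)),np.percentile(P[:,2],[2,98]))
print(env.state()["time"])
E
```

```text
s block 488 ((548.599609375, -182.14584350585938), (105.6721420288086, 109.26873016357422), 20.288002014160156) 0.03531541479040906
floor z 0.009785157802411251
s jarlid 333 0.10430384281674988 ((537.010986328125, 108.66009521484375), (57.27088928222656, 56.598148345947266), 75.45610046386719) [0.5380712  0.11060154 0.10253402]
s loose 180 0.020389579979923182 ((430.4748229980469, 134.94822692871094), (42.186798095703125, 43.23041534423828), 39.11403274536133) [0.42976399 0.13593898 0.01844568]
s green 319 ((532.8886108398438, 127.38401794433594), (57.00162124633789, 29.175071716308594), 11.183438301086426) [0.01462581 0.0746393 ]
t block 603 ((550.0147094726562, -185.11279296875), (104.79766845703125, 106.21204376220703), 19.99384307861328) 0.03445143940561408
floor z 0.008514837703295926
t jarlid 242 0.10559609297088605 ((538.2186889648438, 105.43299865722656), (51.77912521362305, 50.34675216674805), 88.2906723022461) [0.53875721 0.10607658 0.10301988]
t loose 119 0.021191122996779648 ((430.05029296875, 131.06674194335938), (38.662052154541016, 38.93804931640625), 11.483155250549316) [0.42958818 0.13171285 0.01890238]
t green 27 ((515.1697387695312, 98.34540557861328), (15.0001802444458, 53.060184478759766), 21.84724998474121) [0.05167436 0.07487999]
1.45
```

View pics/s1.png

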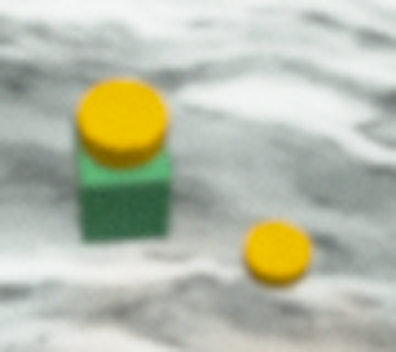

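View pics/t1.png

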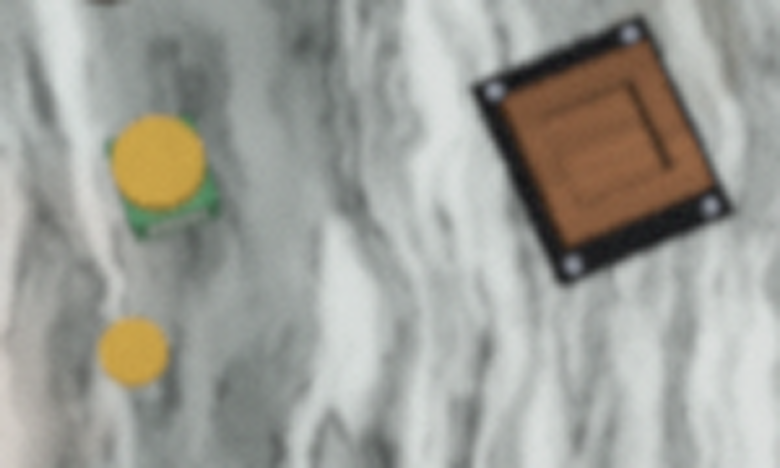

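```bash
cat >> h.py <<'E'
def pose():
    s=env.state(); q=s["tcp_rot"]; return s,np.array(s["tool_pos"]),R.from_quat([q[1],q[2],q[3],q[0]])
def yaw(r): 
    y=r.as_matrix()[:,1]; return np.degrees(np.arctan2(y[1],y[0]))
def go(x,y,z,yw=None):
    s,p,r=pose(); d=r.inv().apply(np.array([x,y,z])-p)*1000
    print("t",s["time"],"pos",np.round(p,4),"yaw",round(yaw(r),1),"j",np.round(np.degrees(s["joint_positions"]),0))
    print("toolx",np.round(r.as_matrix()[:,0],3)," slide",np.round(d,1), "roll", None if yw is None else round((-(yw-yaw(r))+90)%180-90,1))
E
python3 - <<'E'
from h import *
go(.50,.10,.25,20)
go(.50,.10,.25,110)
E
```

```text
t 1.45 pos [0.2553 0.5705 0.2313] yaw 65.9 j [62. 18. 94. -0. 69. -4.]
toolx [-0. -0. -1.]  slide [ -18.7 -329.5  415.5] roll 45.9
t 1.45 pos [0.2553 0.5705 0.2313] yaw 65.9 j [62. 18. 94. -0. 69. -4.]
toolx [-0. -0. -1.]  slide [ -18.7 -329.5  415.5] roll -44.1
```

```bash
python3 -m pendant '{"slide":[[-3,-25,31],[-6,-50,63],[-9,-75,94],[-12,-100,126],[-15,-125,158],[-17,-150,189],[-18,-175,221],[-18,-200,252]],"roll":[6,12,18,24,30,36,42,46],"gripper":[85,85,85,85,85,85,85,85]}'; python3 - <<'E'
from h import *
c=cam("wrist"); Rm=cv2.Rodrigues(np.array(c["rvec"],float))[0]; s,p,r=pose()
cp=-Rm.T@np.array(c["tvec"]).ravel(); print("cam in tool",r.inv().apply(cp-p), "axis in tool", r.inv().apply(Rm[2]), c["fx"])
go(.48,.10,.25,20); go(.537,.109,.25,20)
E
```

```text
time: 2.12
tool_pos: [0.4045, 0.2834, 0.25]
tcp_rot: [0.578, 0.408, 0.578, -0.407]
wrist_force: [1.0, 0.6, 0.2]
finger_gap: 0.991
cam in tool [-0.14269642 -0.00192211 -0.08564982] axis in tool [0.95382719 0.00115114 0.30035372] 311.1543317693769
t 2.1667 pos [0.4076 0.2772 0.2497] yaw 19.3 j [ 29.   2. 110.  -0.  68.  10.]
toolx [ 0.004 -0.006 -1.   ]  slide [  1.1   9.6 191.1] roll -0.7
t 2.1667 pos [0.4076 0.2772 0.2497] yaw 19.3 j [ 29.   2. 110.  -0.  68.  10.]
toolx [ 0.004 -0.006 -1.   ]  slide [  1.3  66.4 201.5] roll -0.7
```

```bash
python3 -m pendant '{"slide":[[0,12,38],[0,24,76],[0,36,114],[0,48,152],[0,58,188],[0,65,208],[0,65,211],[0,65,211]],"roll":[0,0,0,0,0,0,0,0],"gripper":[85,85,85,85,85,85,85,85]}'; python3 - <<'E'
from h import *
c=cam("wrist"); save(c,"w1.png",s=1.5)
W=cloud(c); np.savez("w1.npz",W=W,c=c["color"])
go(.537,.109,.25,20)
hsv=cv2.cvtColor(c["color"],cv2.COLOR_RGB2HSV)
y=(hsv[...,0]>15)&(hsv[...,0]<33)&(hsv[...,1]>120)&(W[...,2]>.09)&(W[...,2]<.115)&(np.hypot(W[...,0]-.537,W[...,1]-.109)<.05)
P=W[y]; zt=np.median(P[:,2]);Q=P[abs(P[:,2]-zt)<.004]
print("lid",y.sum(),zt,cv2.minEnclosingCircle((Q[:,:2]*1000).astype(np.float32)),cv2.minAreaRect((Q[:,:2]*1000).astype(np.float32)),Q.mean(0))
g=(hsv[...,0]>40)&(hsv[...,0]<90)&(hsv[...,1]>80)&(np.hypot(W[...,0]-.54,W[...,1]-.11)<.07)
P=W[g]; print(np.percentile(P[:,2],[2,50,98]))
for lo,hi in((.06,.078),(.01,.078)):
    Q=P[(P[:,2]>lo)&(P[:,2]<hi)]; print(len(Q),cv2.minAreaRect((Q[:,:2]*1000).astype(np.float32)))
print(env.place_of("wrist","jar_center"),env.place_of("wrist","lid_center"))
E
```

```text
time: 2.83
tool_pos: [0.537, 0.1077, 0.2491]
tcp_rot: [0.578, 0.407, 0.579, -0.407]
wrist_force: [-1.2, 0.0, 0.9]
finger_gap: 0.993
t 2.8833 pos [0.5362 0.1088 0.249 ] yaw 19.8 j [  7.   8. 103.   0.  69. -13.]
toolx [-0.001  0.001 -1.   ]  slide [-1.   0.8  0.1] roll -0.2
lid 2762 0.10054321872235962 ((536.7261352539062, 109.72911834716797), 29.34903335571289) ((536.8256225585938, 109.40193176269531), (57.255615234375, 56.62858200073242), 38.440433502197266) [0.53652286 0.11030414 0.10054024]
[0.03097167 0.31943128 0.33909068]
496 ((536.3599243164062, 110.45565795898438), (58.47651290893555, 57.65166091918945), 15.777068138122559)
753 ((536.3468627929688, 110.4283218383789), (58.4664421081543, 57.67073059082031), 15.709174156188965)
[] [{'centre': [0.4279, 0.1377, 0.0093], 'score': 0.8}, {'centre': [0.5365, 0.108, 0.0787], 'score': 0.32}]
```

View pics/w1.png

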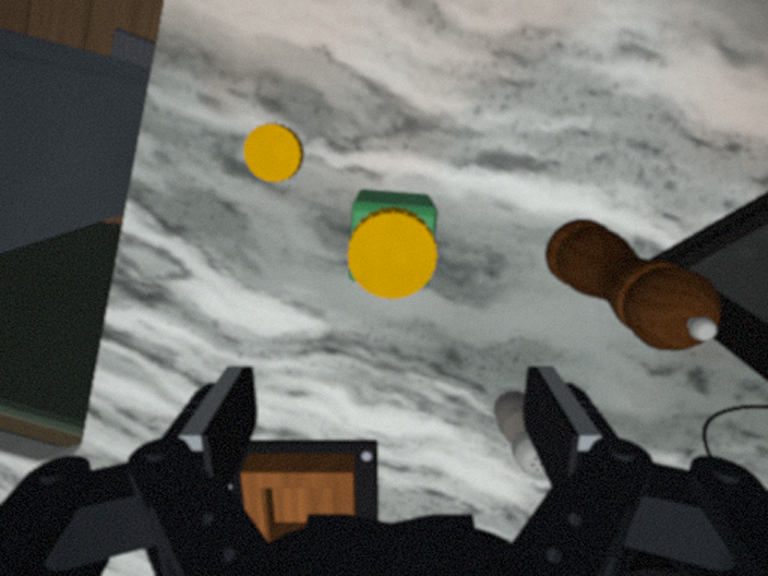

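```bash
python3 - <<'E'
from h import *
d=np.load("w1.npz");W=d["W"]
z=np.load("c0.npz")
for n,W in (("w",d["W"]),("s",z["sw"]),("t",z["tw"])):
    m=(np.hypot(W[...,0]-.549,W[...,1]+.184)<.085)&(W[...,2]>.028)&(W[...,2]<.042)
    P=W[m][:,:2]*1000
    # orientation: brute rect fit with percentiles
    best=[]
    for a in np.arange(10,32,.5):
        c,s=np.cos(np.radians(a)),np.sin(np.radians(a)); u=P@[c,s]; v=P@[-s,c]
        lo=[np.percentile(u,1),np.percentile(u,99),np.percentile(v,1),np.percentile(v,99)]
        best.append(((lo[1]-lo[0])*(lo[3]-lo[2]),a,lo))
    b=min(best); a=np.radians(b[1]); cu=(b[2][0]+b[2][1])/2; cv=(b[2][2]+b[2][3])/2
    print(n,len(P),b,"centre",cu*np.cos(a)-cv*np.sin(a),cu*np.sin(a)+cv*np.cos(a))
    # pocket: points deeper than 0.02 within 40 mm
    m=(np.hypot(W[...,0]-.549,W[...,1]+.184)<.05)&(W[...,2]<.018)
    P=W[m][:,:2]*1000
    if len(P)>20: print(" pocket",len(P),cv2.minAreaRect(P.astype(np.float32)))
E
```

```text
w 1607 (np.float64(7913.237589116512), np.float64(22.5), [np.float64(386.17031588552123), np.float64(488.82151394541245), np.float64(-400.3214067188526), np.float64(-323.23280240953335)]) centre 542.6396254734286 -166.81602387249737
 pocket 947 ((547.8729248046875, -190.3391876220703), (60.99552917480469, 51.917423248291016), 19.13050079345703)
s 449 (np.float64(10886.15869507515), np.float64(20.0), [np.float64(402.2820508374734), np.float64(505.6158645689907), np.float64(-410.3669775450332), np.float64(-305.01754446052854)]) centre 548.9104441418352 -180.86109060034298
 pocket 155 ((550.9066772460938, -196.75083923339844), (59.55296325683594, 46.35558319091797), 18.914634704589844)
t 582 (np.float64(10681.910916781908), np.float64(18.5), [np.float64(411.3328009406543), np.float64(514.3374655508578), np.float64(-401.8525449446465), np.float64(-298.149368421476)]) centre 549.974438619236 -185.05444364059764
 pocket 315 ((552.6561279296875, -187.13194274902344), (62.203128814697266, 61.56801986694336), 19.32181167602539)
```

```bash
python3 -m pendant '{"slide":[[25,0.5,-0.5],[60,0.7,-0.8],[95,0.7,-0.8],[130,0.7,-0.8],[155,0.7,-0.8],[170,0.7,-0.8],[177,0.7,-0.8],[177,0.7,-0.8]],"roll":[2,4,4,4,4,4,4,4],"gripper":[85,85,85,85,85,85,85,85]}'; python3 - <<'E'
from h import *
c=cam("wrist"); save(c,"w2.png",s=1.5)
W=cloud(c)
go(.5366,.1098,.072,16)
P=W[(W[...,2]>.094)&(W[...,2]<.106)&(np.hypot(W[...,0]-.537,W[...,1]-.109)<.035)]
print(len(P),cv2.minEnclosingCircle((P[:,:2]*1000).astype(np.float32)))
E
```

```text
time: 3.65
tool_pos: [0.5347, 0.1107, 0.0705]
tcp_rot: [0.564, 0.425, 0.566, -0.427]
wrist_force: [-0.1, -1.2, 0.2]
finger_gap: 0.992
t 3.7 pos [0.5362 0.1107 0.0721] yaw 16.0 j [  7.  21. 110.   0.  49.  -9.]
toolx [-0.001 -0.    -1.   ]  slide [0.1 0.2 0.9] roll -0.0
13114 ((536.8744506835938, 109.61168670654297), 29.79296875)
```

View pics/w2.png

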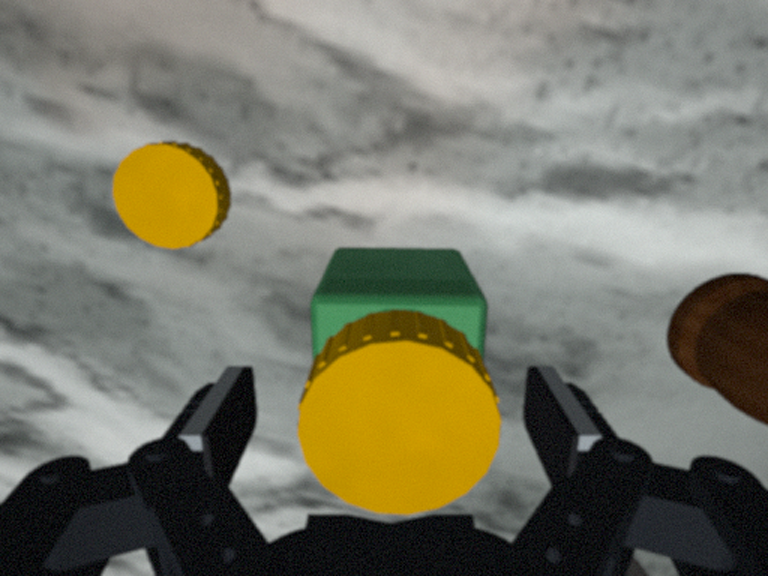

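```bash
python3 -m pendant '{"slide":[[0,0,0],[0,0,0],[0,0,0],[0,0,0],[0,0,0],[0,0,0],[0,0,0],[0,0,0]],"roll":[0,0,0,0,0,0,0,0],"gripper":[70,65,60,55,50,50,50,50]}' 60; python3 - <<'E'
from h import *
c=cam("wrist"); save(c,"w3.png",s=1.5)
go(.5366,.1098,.072,16); s=env.state(); print(s["wrist_force"],s["finger_gap"]*85.4)
E
```

```text
time: 4.37
tool_pos: [0.5379, 0.1099, 0.0743]
tcp_rot: [0.565, 0.427, 0.564, -0.426]
wrist_force: [-1.6, 0.8, 5.8]
finger_gap: 0.659
t 4.4167 pos [0.5379 0.1098 0.0743] yaw 15.9 j [  7.  21. 110.   0.  49.  -9.]
toolx [ 0.002  0.    -1.   ]  slide [ 2.3 -1.3 -0.3] roll -0.1
[-2.43155195 -0.37341431  6.50584695] 56.32930918155605
```

View pics/w3.png

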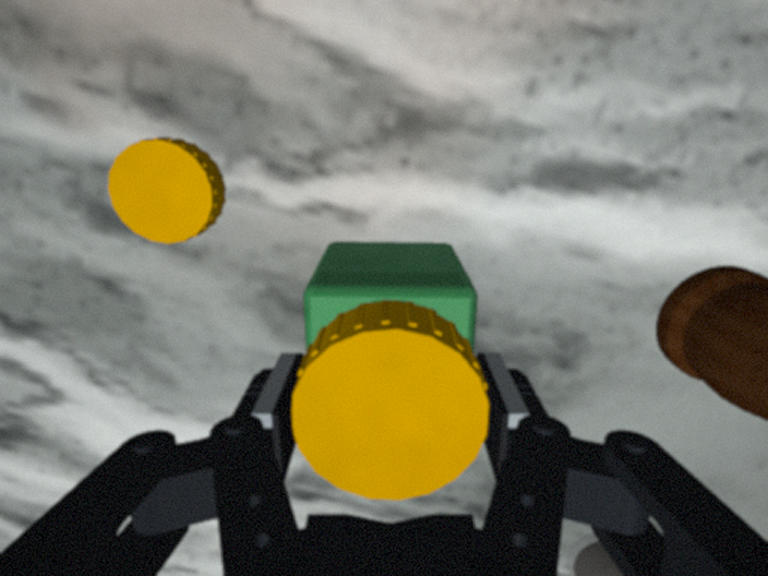

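```bash
python3 -m pendant '{"slide":[[-3,0,0],[-10,0,0],[-22,0,0],[-36,0,0],[-50,0,0],[-60,0,0],[-65,0,0],[-65,0,0]],"roll":[0,0,0,0,0,0,0,0],"gripper":[50,50,50,50,50,50,50,50]}'; python3 - <<'E'
from h import *
c=cam("wrist"); save(c,"w4.png",s=1.5)
go(.549,-.183,.14,19.5); s=env.state(); print(s["wrist_force"],s["wrist_torque"],s["finger_gap"]*85.4)
E
```

```text
time: 5.08
tool_pos: [0.5381, 0.1098, 0.139]
tcp_rot: [0.565, 0.427, 0.563, -0.425]
wrist_force: [0.6, 0.1, -4.2]
finger_gap: 0.659
t 5.1333 pos [0.5373 0.1097 0.138 ] yaw 15.9 j [  7.  16. 108.  -0.  56.  -9.]
toolx [ 0.001  0.    -1.   ]  slide [ -2.1 -68.9 284.7] roll -3.6
[-0.72065096  0.14500634 -6.1102904 ] [ 0.03430461 -0.00867335 -0.00610061] 56.388189970023426
```

View pics/w4.png

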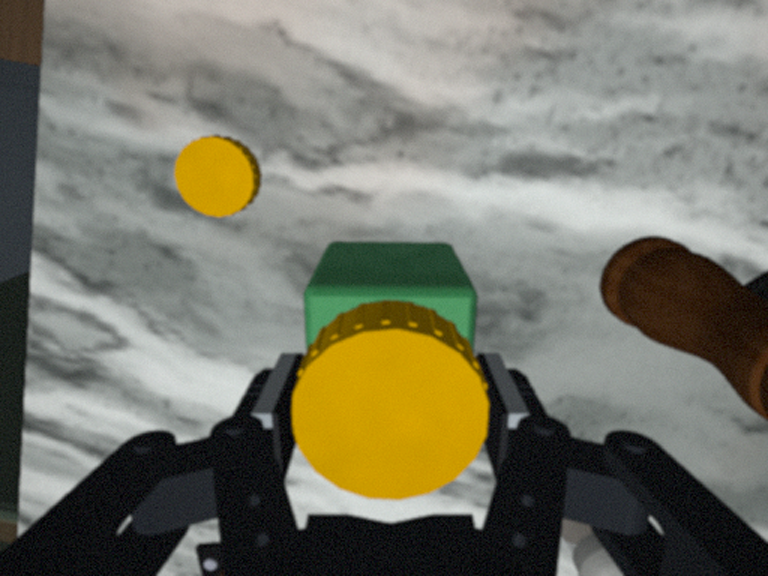

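```bash
python3 -m pendant '{"slide":[[0,-2,8],[0,-6,25],[0,-13,52],[0,-22,88],[0,-31,126],[0,-40,164],[0,-49,202],[0,-57,234]],"roll":[-1,-2,-3,-3.6,-3.6,-3.6,-3.6,-3.6],"gripper":[50,50,50,50,50,50,50,50]}'; python3 - <<'E'
from h import *
go(.549,-.183,.14,19.5)
E
python3 -m pendant '{"slide":[[0,-9,21],[0,-13,35],[0,-15,44],[0,-16,48],[0,-16,48],[0,-16,48],[0,-16,48],[0,-16,48]],"roll":[0,0,0,0,0,0,0,0],"gripper":[50,50,50,50,50,50,50,50]}'; python3 - <<'E'
from h import *
c=cam("wrist"); save(c,"w5.png",s=1.5); W=cloud(c); np.savez("w5.npz",W=W,c=c["color"])
go(.549,-.183,.14,19.5)
s,p,r=pose()
P=W[abs(W[...,2]-p[2]-.027)<.01]; P=P[np.hypot(P[:,0]-p[0],P[:,1]-p[1])<.033]
print("lid in wrist",len(P),np.median(P[:,2]),cv2.minEnclosingCircle((P[:,:2]*1000).astype(np.float32)))
c=cam("top"); save(c,"t5.png",(230,140,370,250),5); c=cam("scene"); save(c,"s5.png",(225,120,325,200),6)
E
```

```text
time: 5.8
tool_pos: [0.5452, -0.1333, 0.1361]
tcp_rot: [0.577, 0.408, 0.578, -0.409]
wrist_force: [1.0, 0.5, -5.3]
finger_gap: 0.663
t 5.8 pos [ 0.5452 -0.1333  0.1361] yaw 19.5 j [-18.  17. 106.  -0.  57. -38.]
toolx [-0.002 -0.    -1.   ]  slide [ -3.9 -13.   48.1] roll -0.0
time: 6.47
tool_pos: [0.5471, -0.1802, 0.1372]
tcp_rot: [0.578, 0.408, 0.578, -0.408]
wrist_force: [0.8, -0.4, -4.8]
finger_gap: 0.655
t 6.5167 pos [ 0.5472 -0.1803  0.1372] yaw 19.6 j [-23.  18. 104.   0.  57. -42.]
toolx [-0.  0. -1.]  slide [-2.8  0.8  3.1] roll 0.1
lid in wrist 13801 0.16316409090144396 ((546.3126831054688, -177.96617126464844), 32.15964126586914)
```

View pics/w5.png

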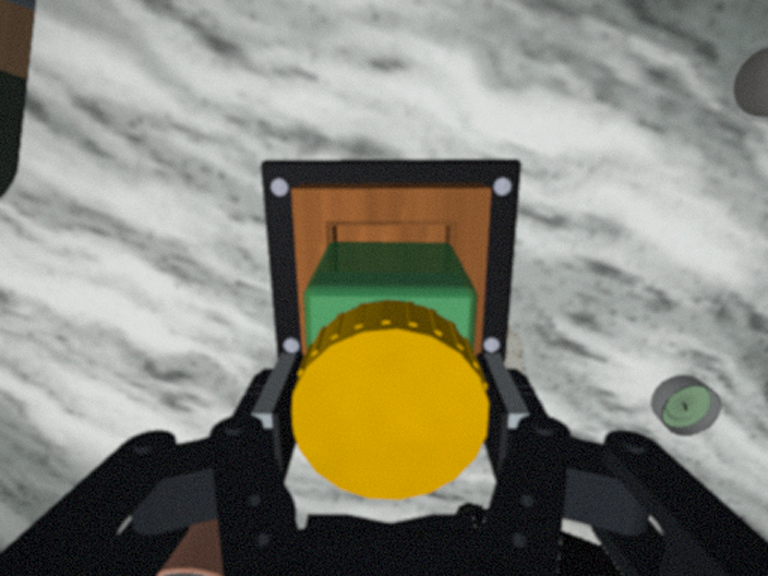

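View pics/s5.png

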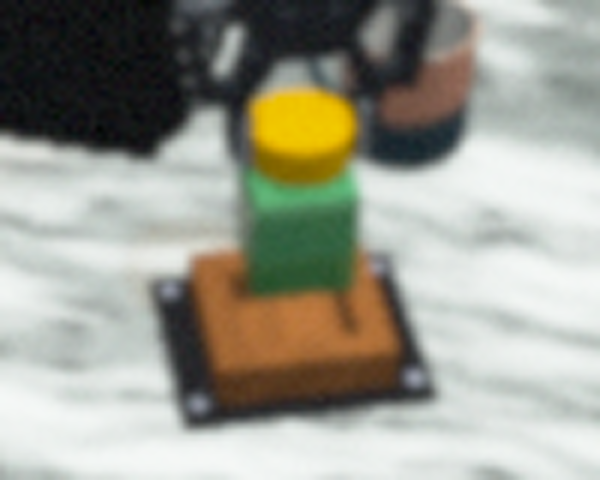

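View pics/t5.png

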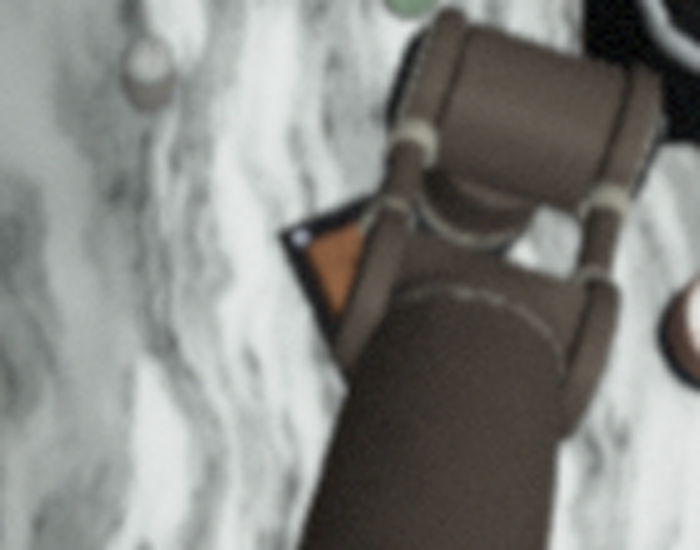

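```bash
cat > m.py <<'E'
from h import *
from scipy.spatial.transform import Rotation as R
def rayp(c,u,v,z):
    Rm=cv2.Rodrigues(np.array(c["rvec"],float))[0]; o=-Rm.T@np.array(c["tvec"]).ravel()
    d=Rm.T@np.array([(u-c["cx"])/c["fx"],(v-c["cy"])/c["fy"],1]); return o+d*(z-o[2])/d[2]
E
python3 - <<'E'
from m import *
c=cam("wrist"); cv2.imwrite("pics/w5big.png",cv2.resize(c["color"][95:285,160:360,::-1],None,fx=3,fy=3,interpolation=cv2.INTER_CUBIC))
s,p,r=pose(); print(c["cx"],c["cy"],p)
T=lambda u,v,z: np.round(r.inv().apply(rayp(c,u/1.5,v/1.5,z)-p)*1000,1)[1:]
for n,u,v,z in [("scrBL",279,187,.008),("scrBR",502,186,.008),("scrFL",291,345,.008),("scrFR",491,345,.008),("pockL",333,224,.034),("pockR",450,224,.034),
  ("jarL",306,293,.0635+.07),("jarR",475,293,.0635+.07),("jarbotL",330,243,.0635),("jarbotR",449,243,.0635),("lid",391,413,.1635)]:
    print(n,T(u,v,z))
E
```

```text
259.67952240205824 186.2918490614728 [ 0.54720065 -0.18096268  0.13734931]
scrBL [-64.1 -48.2]
scrBR [ 63.8 -48.7]
scrFL [-63.8  51.6]
scrFR [64.1 51.7]
pockL [-30.7 -31.8]
pockR [ 31.5 -31.8]
jarL [-28.3 -28.2]
jarR [ 27.6 -28.2]
jarbotL [-28.9 -28.5]
jarbotR [ 27.5 -28.5]
lid [-0.3 -2.4]
```

View pics/w5big.png

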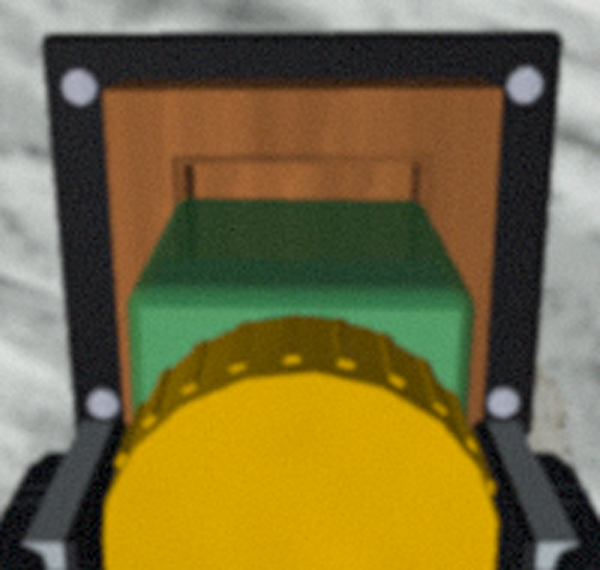

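```bash
cat > lid.py <<'E'
from m import *
def lid(c,r,p,ztop):
    W=cloud(c); hsv=cv2.cvtColor(c["color"],cv2.COLOR_RGB2HSV)
    y=(hsv[...,0]>15)&(hsv[...,0]<33)&(hsv[...,1]>150)&(hsv[...,2]>190)&(np.hypot(W[...,0]-p[0],W[...,1]-p[1])<.04)
    n,l,st,ce=cv2.connectedComponentsWithStats(y.astype(np.uint8)); k=1+np.argmax(st[1:,4]); y=l==k
    P=r.inv().apply(W[y]-p)*1000
    A=np.c_[P[:,1:],np.ones(len(P))]; co=np.linalg.lstsq(A,P[:,0],rcond=None)[0]
    print("n",len(P),"plane slope deg y,z",np.degrees(co[:2]),"h",co[2],"y ext",np.percentile(P[:,1],[.5,99.5]),"z ext",np.percentile(P[:,2],[.5,99.5]))
    cn=max(cv2.findContours(y.astype(np.uint8),0,1)[0],key=len)[:,0,:]
    Q=np.array([r.inv().apply(rayp(c,u,v,ztop)-p)[1:]*1000 for u,v in cn],np.float32)
    print("circle by contour",cv2.minEnclosingCircle(Q),cv2.fitEllipse(Q))
E
python3 - <<'E'
from lid import *
c=cam("wrist"); s,p,r=pose(); print(p); lid(c,r,p,.1635)
# block edges from depth
W=cloud(c); q=r.inv().apply((W.reshape(-1,3)-p))*1000; w=W.reshape(-1,3)
m=(w[:,2]>.03)&(w[:,2]<.038)&(abs(q[:,1])<56)&(q[:,2]<0)&(q[:,2]>-60)
print("block y",np.percentile(q[m,1],[1,99]),"z back",np.percentile(q[m,2],[1,2]),np.median(w[m,2]))
m=(w[:,2]>.003)&(w[:,2]<.012)&(abs(q[:,1])<90)&(abs(q[:,2])<90)
hs=cv2.cvtColor(c["color"],cv2.COLOR_RGB2HSV).reshape(-1,3); m&=hs[:,2]<70
print("plate y",np.percentile(q[m,1],[1,99]),"z back",np.percentile(q[m,2],[.5,1,2]))
E
```

```text
[ 0.54721175 -0.18113985  0.13736544]
n 11440 plane slope deg y,z [0.27900868 0.08038829] h -26.024782879479925 y ext [-27.54895765  26.17812461] z ext [-27.13609934  26.68753489]
circle by contour ((-0.7715752124786377, -0.22622805833816528), 28.336584091186523) ((-0.7384678721427917, -0.21247422695159912), (55.739898681640625, 55.89641571044922), 4.317069053649902)
block y [-51.59967531  51.23250667] z back [-51.36553958 -50.95464379] 0.03320819829772562
plate y [-72.83044717  73.0759247 ] z back [-63.59628013 -63.56565019 -63.50692522]
```

```bash
python3 -m pendant '{"slide":[[4,0.6,1.1],[12,0.6,1.1],[20,0.6,1.1],[26,0.6,1.1],[31,0.6,1.1],[35,0.6,1.1],[38,0.6,1.1],[38,0.6,1.1]],"roll":[0,0,0,0,0,0,0,0],"gripper":[50,50,50,50,50,50,50,50]}'; python3 - <<'E'
from h import *
c=cam("wrist"); save(c,"w6.png",s=1.5)
go(.549,-.183,.083,19.5); s=env.state(); print(s["wrist_force"],s["wrist_torque"],s["finger_gap"]*85.4)
E
```

```text
time: 7.38
tool_pos: [0.5475, -0.1822, 0.0982]
tcp_rot: [0.577, 0.408, 0.578, -0.408]
wrist_force: [0.2, 0.3, -4.7]
finger_gap: 0.659
t 7.4333 pos [ 0.5477 -0.1823  0.0987] yaw 19.5 j [-23.  22. 105.  -0.  53. -42.]
toolx [-0.001  0.    -1.   ]  slide [15.7  1.   1.1] roll -0.0
[ 0.05552395  0.20925391 -5.65528161] [ 0.02898016 -0.05374887 -0.05228226] 56.50666524152645
```

View pics/w6.png

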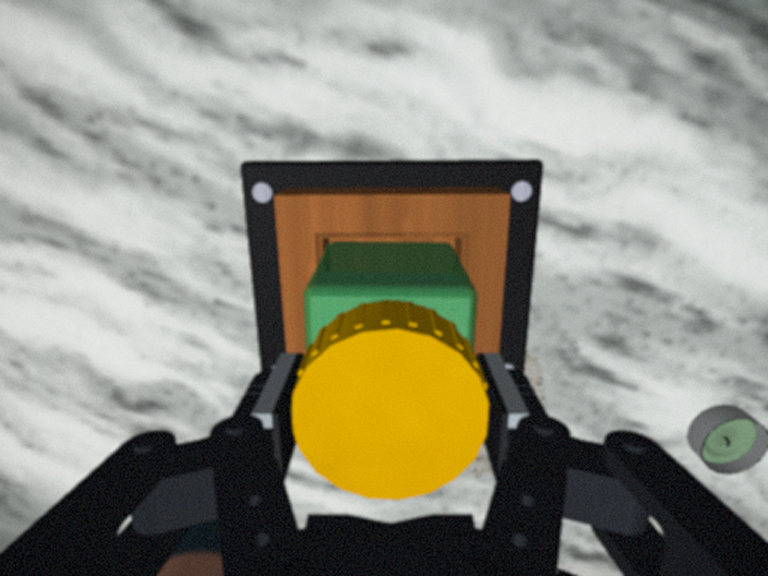

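```bash
python3 -m pendant '{"slide":[[3,0,0],[6,0,0],[9,0,0],[12,0,0],[14,0,0],[16,0,0],[17.5,0,0],[18.5,0,0]],"roll":[0,0,0,0,0,0,0,0],"gripper":[50,50,50,50,50,50,50,50]}'; python3 - <<'E'
from lid import *
c=cam("wrist"); save(c,"w7.png",s=1.5)
go(.549,-.183,.083,19.5); s,p,r=pose(); print(s["wrist_force"],s["wrist_torque"],s["finger_gap"]*85.4)
lid(c,r,p,.109)
E
```

```text
time: 8.1
tool_pos: [0.5481, -0.1825, 0.0824]
tcp_rot: [0.577, 0.408, 0.578, -0.408]
wrist_force: [-5.9, 2.3, 10.0]
finger_gap: 0.657
t 8.15 pos [ 0.5481 -0.1825  0.0826] yaw 19.5 j [-23.  23. 106.  -0.  51. -42.]
toolx [-0.001  0.    -1.   ]  slide [-0.4  0.7  0.7] roll -0.0
[-4.14369043  1.88673799  5.39553692] [0.17232759 0.7113292  0.04154582] 56.376758868437115
n 11551 plane slope deg y,z [0.2640113  0.12461525] h -26.01105271639697 y ext [-27.83488262  26.17138862] z ext [-27.22811132  27.00779092]
circle by contour ((-1.1059914827346802, -0.9144368171691895), 28.912202835083008) ((-0.9028604030609131, -0.4036184549331665), (55.76887512207031, 56.038116455078125), 118.84357452392578)
```

View pics/w7.png

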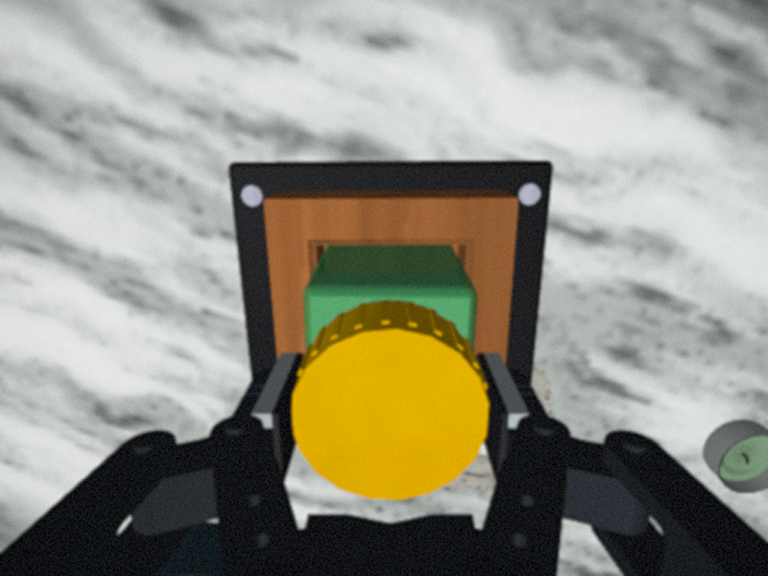

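```bash
python3 -m pendant '{"slide":[[0,0,0],[0,0,0],[0,0,0],[0,0,0],[0,0,0],[0,0,0],[0,0,0],[0,0,0]],"roll":[0,-4,-10,-16,-23,-30,-36,-42],"gripper":[50,50,50,50,50,50,50,50]}' 85; python3 - <<'E'
from lid import *
c=cam("wrist"); save(c,"w8.png",s=1.5)
go(.549,-.183,.083,19.5); s,p,r=pose(); print(s["wrist_force"],s["wrist_torque"],s["finger_gap"]*85.4)
lid(c,r,p,.109)
E
```

```text
time: 8.82
tool_pos: [0.5478, -0.1829, 0.0827]
tcp_rot: [0.685, 0.173, 0.686, -0.173]
wrist_force: [-6.3, -0.1, 5.9]
finger_gap: 0.656
t 8.8667 pos [ 0.5479 -0.183   0.0827] yaw 61.9 j [-23.  23. 106.  -0.  51. -85.]
toolx [-0.001 -0.    -1.   ]  slide [-0.3  0.5  0.9] roll 42.4
[-3.35734837  0.3267102   5.05765623] [0.21961318 0.58065458 0.04681142] 55.67408417820779
n 11495 plane slope deg y,z [0.23247762 0.21964723] h -25.86444522009741 y ext [-26.80183532  26.79056219] z ext [-27.70588759  26.63880752]
circle by contour ((-0.30147773027420044, -1.1173187494277954), 28.786304473876953) ((-0.08529412746429443, -0.7352964878082275), (55.72203826904297, 55.910926818847656), 172.90560913085938)
```

View pics/w8.png

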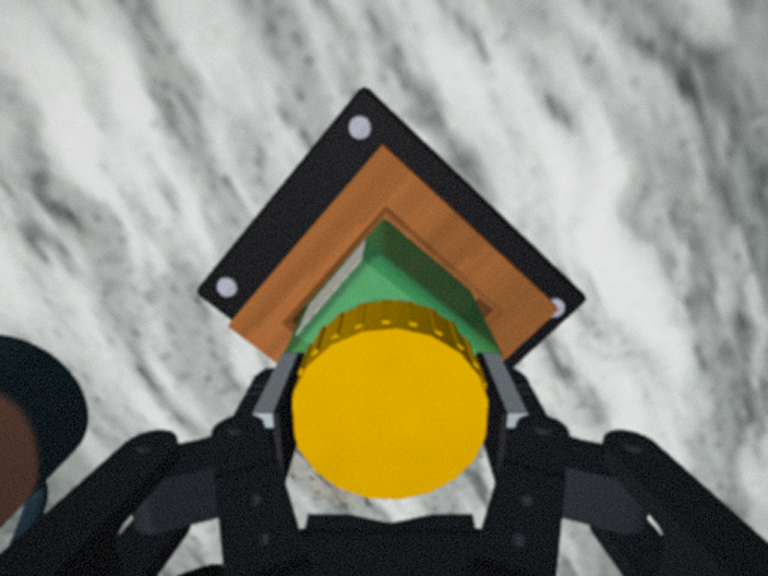

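```bash
python3 -m pendant '{"slide":[[0,0,0],[0,0,0],[0,0,0],[0,0,0],[0,0,0],[0,0,0],[0,0,0],[0,0,0]],"roll":[-4,-9,-14,-20,-26,-32,-38,-44],"gripper":[50,50,50,50,50,50,50,50]}'; python3 - <<'E'
from lid import *
c=cam("wrist"); save(c,"w9.png",s=1.5)
go(.549,-.183,.083,19.5); s,p,r=pose(); print(s["wrist_force"],s["wrist_torque"],s["finger_gap"]*85.4)
lid(c,r,p,.109)
E
```

```text
time: 9.53
tool_pos: [0.5479, -0.1834, 0.0836]
tcp_rot: [0.7, -0.097, 0.701, 0.097]
wrist_force: [-7.0, -0.4, 10.5]
finger_gap: 0.652
t 9.5833 pos [ 0.548  -0.1834  0.0837] yaw 106.0 j [ -23.   23.  106.   -0.   51. -129.]
toolx [-0.001 -0.001 -1.   ]  slide [0.7 0.2 1.1] roll 86.5
[-6.8948264   0.87114655 10.38801196] [0.21177736 1.02915879 0.09816662] 55.68584407459826
n 11445 plane slope deg y,z [0.14154492 0.36452632] h -25.874567574769383 y ext [-25.65088038  27.77029966] z ext [-27.12507267  27.0111586 ]
circle by contour ((0.3345661759376526, 0.3924401104450226), 28.97622299194336) ((0.9247608780860901, 0.3795596957206726), (56.05961608886719, 56.24601745605469), 179.03089904785156)
```

View pics/w9.png

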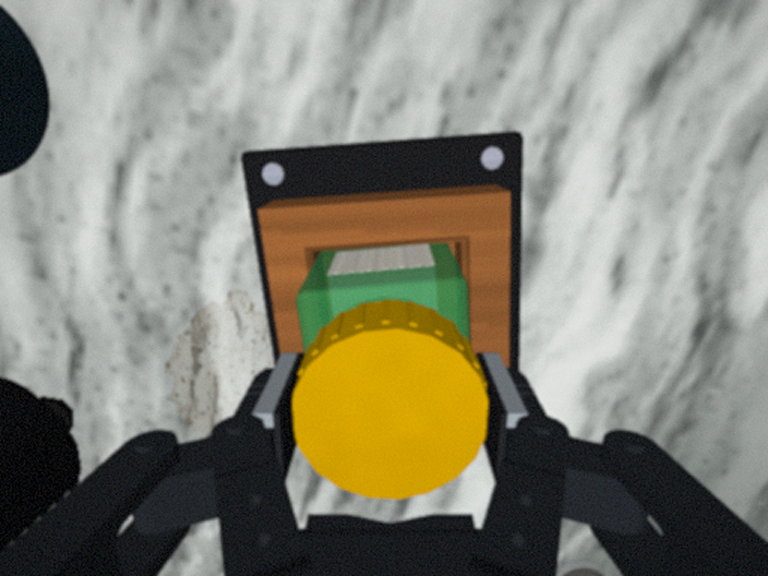

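```bash
python3 -m pendant '{"slide":[[0,0,-1],[0,0,-2],[-2,0,-2],[-4,0,-2],[-6,0,-2],[-8,0,-2],[-10,0,-2],[-10,0,-2]],"roll":[0,0,0,0,0,0,0,0],"gripper":[50,50,50,50,50,50,50,50]}'; python3 - <<'E'
from lid import *
c=cam("wrist"); save(c,"w10.png",s=1.5)
go(.549,-.183,.083,19.5); s,p,r=pose(); print(s["wrist_force"],s["wrist_torque"],s["finger_gap"]*85.4)
E
```

```text
time: 10.25
tool_pos: [0.5468, -0.1832, 0.0913]
tcp_rot: [0.701, -0.096, 0.7, 0.095]
wrist_force: [0.2, -1.0, -0.2]
finger_gap: 0.654
t 10.3 pos [ 0.5468 -0.1833  0.0912] yaw 105.5 j [ -23.   22.  106.   -0.   52. -128.]
toolx [ 0.001 -0.001 -1.   ]  slide [ 8.2 -0.3  2.2] roll 86.0
[ 0.74949278 -1.23307062 -1.180508  ] [-0.28890936 -0.10480696  0.02937934] 55.82731652823008
```

View pics/w10.png

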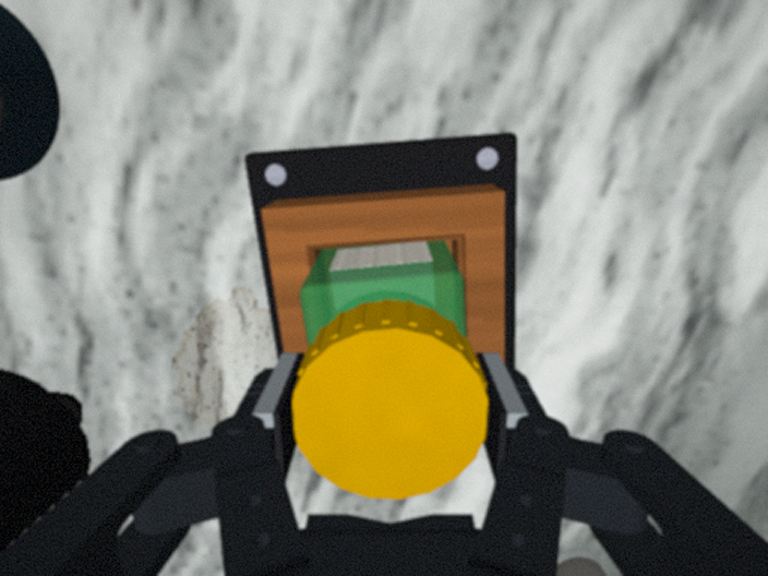

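```bash
python3 -m pendant '{"slide":[[-3,0,0],[-8,0,0],[-14,0,0],[-21,0,0],[-29,0,0],[-36,0,0],[-41,0,0],[-44,0,0]],"roll":[0,0,0,0,0,0,0,0],"gripper":[50,50,50,50,50,50,50,50]}'; python3 -m pendant '{"slide":[[0,0,0],[0,0,0],[0,0,0],[0,0,0],[0,0,0],[0,0,0],[0,0,0],[0,0,0]],"roll":[0,0,0,0,0,0,0,0],"gripper":[50,50,50,50,50,50,50,50]}'; python3 - <<'E'
from lid import *
c=cam("wrist"); save(c,"w11.png",s=1.5)
go(.549,-.183,.083,19.5); s,p,r=pose(); print(s["wrist_force"],s["wrist_torque"],s["finger_gap"]*85.4)
lid(c,r,p,p[2]+.026)
c=cam("scene"); save(c,"s11.png",(225,110,325,200),6)
W=cloud(c); hsv=cv2.cvtColor(c["color"],cv2.COLOR_RGB2HSV)
g=(hsv[...,0]>40)&(hsv[...,0]<90)&(hsv[...,1]>80)&(np.hypot(W[...,0]-.549,W[...,1]+.183)<.07)&(W[...,2]>.0)&(W[...,2]<.13)
print("green z",np.percentile(W[g][:,2],[1,50,95,99]))
E
```

```text
time: 10.97
tool_pos: [0.5468, -0.1832, 0.1362]
tcp_rot: [0.701, -0.096, 0.7, 0.095]
wrist_force: [0.3, -0.1, -0.8]
finger_gap: 0.654
time: 11.63
tool_pos: [0.546, -0.1829, 0.1346]
tcp_rot: [0.701, -0.095, 0.701, 0.095]
wrist_force: [-0.5, -0.5, -0.1]
finger_gap: 0.655
t 11.6833 pos [ 0.5461 -0.183   0.1347] yaw 105.5 j [ -23.   19.  105.    0.   57. -128.]
toolx [-0.  0. -1.]  slide [51.7 -0.8  2.8] roll 86.0
[ 0.38928155  0.04732052 -1.48227169] [ 0.00470169 -0.01712577  0.01212654] 55.826942439597744
n 11371 plane slope deg y,z [0.2415825  0.10070874] h -25.79394817315311 y ext [-25.62790455  27.65274937] z ext [-26.95338297  27.0690021 ]
circle by contour ((0.9199597835540771, 0.01214707363396883), 28.280921936035156) ((0.9205135703086853, -0.028569936752319336), (55.401222229003906, 55.781986236572266), 14.880960464477539)
green z [0.03551562 0.07934777 0.10470896 0.10845584]
```

View pics/w11.png

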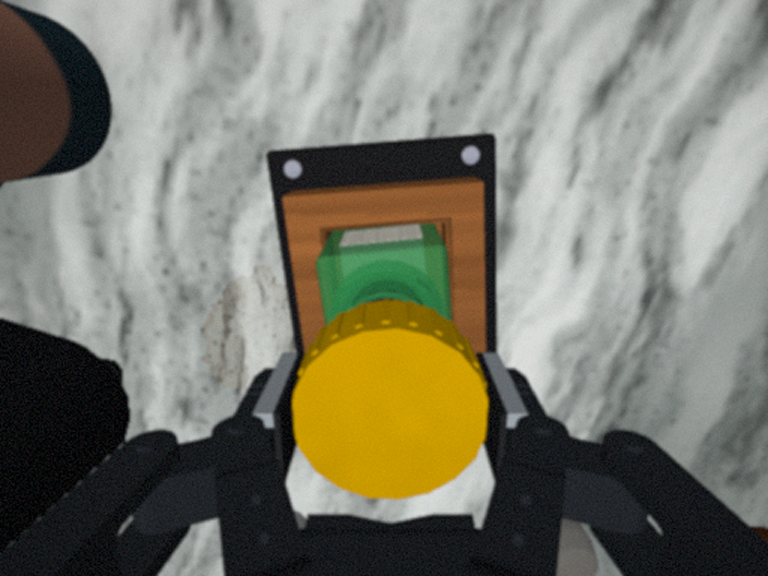

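View pics/s11.png

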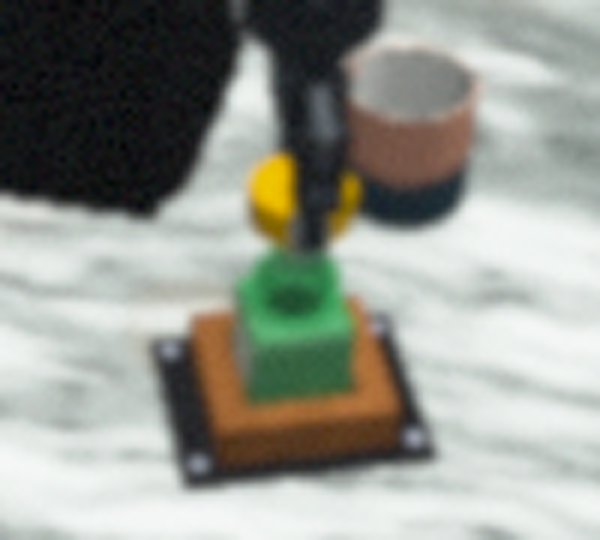

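```bash
python3 -c "
from cell import env
print(env.sign_off())"
```

```text
the job is handed in; nothing more can be done
None
```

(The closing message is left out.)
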